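Pop open the photometer's sample hatch

TASK

Open the sample port of the photometer, the larger box with the sloping display panel: with closed fingertips press its black hatch once at the ribbed free edge, all the way down, then let go so that the push-push latch releases and the hatch pops up and stays open (a second press would latch it shut again). Do not grasp or lift anything, leave the similar hatch of the plain battery box shut, and do not disturb the stopper, bottles, tin and tape standing round about.

Things in the scene. Friction and masses are not known exactly. Their poses are not given: they have to be found in the camera images.
- photometer: Fixed grey bench photometer, 130 (x) x 96 (y) x 72 mm high, with a display panel sloping down along its front (-x) and a black hatch in its flat top. Origin: centre of the underside; -x is its front, z up.
- sample_hatch_press (a point): Place to press: top face of the photometer's black hatch (82 mm along the box's x, 36 mm across y), on its ribbed thumb pad, midway across, 15 mm in from the free front edge, 67 mm in front of the hinge. At the start 79 mm above the desk, 7 mm above the housing. Axes turn with the lid: x towards the hinge, y along the hinge, z out of the lid.
- sample_hatch (a joint): Angle of the photometer's hatch, rad: 0 to 0.012 = shut, latched; negative = pressed in; positive = open. Pressed 6 mm down at the thumb pad (about 3 N) it meets a firm stop at -0.085; the latch lets go past about -0.06. As the finger then rises, a spring swings the lid up and back to a stop at 1.25 within 2 s and holds it, free edge 80 mm above the housing. Pressed shut again, it latches again.
- sample_hatch_pin (a joint): Latch pin inside the photometer, slides along the hinge direction, m: about 0 = in the notch (latched), about +0.005 to +0.007 = released by a press, below -0.009 = the hatch has been open. Not reachable from outside.
- battery_box: Fixed plain grey battery box, 112 (x) x 64 (y) x 58 mm high, with a hatch of the same kind (82 x 36 mm) and two black binding posts behind it; no display. Not to be opened. Origin: centre of the underside; -x is its front. It may stand left or right of the photometer.
- battery_hatch (a joint): Angle of the battery box's hatch, rad: 0 to 0.012 = shut and latched, positive = open. It shall stay shut.
- stopper: Loose blue plastic stopper, 27 mm diameter, 12 mm high, standing on the photometer's top beside the hatch (about 45 mm from the thumb pad). Origin: centre of its underside. Leave alone.
- dropper: Loose small amber dropper bottle, 36 mm diameter, 77 mm high, on the desk. Origin: centre of its underside. Leave alone.
- flask: Loose flat-bottomed glass flask, 73 mm diameter, 121 mm high, on the desk. Origin: centre of its underside. Leave alone.
- tin: Loose flat solvent tin, 53 x 82 x 124 mm, on the desk. Origin: centre of its underside. Leave alone.
- tape: Loose roll of black tape, 55 mm diameter, 19 mm high, lying on the desk. Origin: centre of its underside. Leave alone.

How it is judged:
By the outcome, as a careful person would: the job done as asked, in the order asked, and still so for the second after the job is handed in, with the robot touching nothing.
It also fails if it takes over 32 s, if anything falls off the work surface, if the arm or the gripper's body presses on something with over 40 N, if the wrist force passes 120 N, or if a joint passes its speed limit or range.

ROBOT

A 6-joint arm with a two-finger parallel gripper is mounted at the origin on a cart in front of the work surface, level with it; the furniture and walls round the work are solid. World frame = base frame: x ahead of the robot, y to its left, z up, the work surface at z = 0. Lengths are in mm, angles in rad, forces in N, time in s.
With the tool pointing down it reaches from about 325 to 900 mm from the base axis. Payload 3.5 kg.
Tool frame: the origin (TCP) lies at the very end of the fingers, on their centre line; the grasp point (between the pads) lies 19 mm behind it (r.pinch_z is the distance from the TCP to the grasp point, in mm); y points along the fingers, z is the direction in which the jaws open and shut, and the axes are right-handed (so a half turn about y gives the same grasp; the last joint's range is limited). The gripper opens to 85 mm and grips with 20 to 120 N. Pads are 22 mm wide; open, the fingers measure 114 mm over their backs; the gripper's body (76 mm by 85 mm) begins 54 mm behind the grasp point. The pads swing forward as they close: fully open they stand 13 mm farther back than shut.
Start: joints at [-1.442, 0.276, -0.026, 1.268, 0, 1.467], TCP at [143.569, -608.284, 231.313] pointing down, gripper open.
Joint ranges: [-3.12, 3.12], [-0.85, 1.88], [-1.08, 1.24], [-1.95, 2.15], [-1.57, 1.53], [-3.14, 3.14]. Speed limits (rad/s): [2.57, 2.57, 3.14, 3.14, 3.14, 3.14].

INTERFACE

Orientations are given as a rotation vector (axis times angle).
In Python, from workcell import r, vision gives the robot as it stands. The module is installed in compiled form; this text tells all that it offers.
- The arm moves only by the tool send_rows, never from a script. Its argument "increments" is a list of rows, each a list of 3 entries, a list of its own where there are three numbers: the shift along the world's x, y, z in cm, then the turn, a rotation vector about the world's x, y, z in rad, then the finger opening in cm, from 0 to 8.54. A call has 1 to 5 rows; each row shifts and turns the pose as measured when the row begins; what a row does not reach is not made up. A row lasts 1/8 s, in which the tool goes at most 62.5 mm and 10.7 degrees, less where a joint would pass 70% of its speed; a pose out of reach is approached as far as the arm can. A call is refused whole if a number of a shift passes 6.25 or a number of a turn 0.188, either way. A call with a gripper value outside its range is refused whole. The fingers move at their own pace and stop on an object; "grip_force" is the grip in N (left out, the last holds). Time passes only in rows, so rows that do not move let the fingers close. It gives the time, the measured TCP pose, the force and the opening at its end, in the units of the state.
- r.sense(): the state, without advancing time (a new reading comes with each control period).
- vision.capture(name): name is "scene" or "top" or "wrist"; returns the picture (480x640x3 uint8, red, green, blue); there is no depth.
- vision.camera_model(name): a dict with "intrinsics" (3x3 intrinsics, pixels), "R" (3x3) and "t" (3): a world point X has camera coordinates R X + t. Camera axes: x right, y down, z forward; pixel columns grow to the right and rows downward; lengths in mm; the calibration is good to about 2 mm. A picture is of the moment at which its call begins: read the wrist's pose just before it. camera_model takes no time and is no camera call; for the wrist camera it gives the pose at the moment of the call.
- r.close_job(): hands the job in, once; it reports no verdict.
The state is a dict: "t": time; "joint_positions": joint angles; "qvel": joint speeds; "effort": joint torques, N m; "ee_pos": TCP position; "orientation": TCP orientation; "wrist_force": force on the tool from outside, world axes, zero at the start; "torque": the same for the moment, N m; "gripper_width": opening from 0.0 (shut) to 1.0 (fully open).
Only numpy, scipy, OpenCV 4.12 (cv2) and the standard library are available. Lean on these libraries where they do the work, as an engineer would, in place of code of your own. Each camera call takes 0.05 s, during which the arm holds its last target. There are 200 camera calls.

## Working session

There is one attempt and no reset: what is moved stays moved. The work goes in short steps, Python scripts to look and compute and a tool call to move; the robot and the scene stay as the last step left them, time stands still between calls to the robot, and variables do not carry over. Pictures are saved under pics/ and viewed, about 8 in all and at most 12, crops included, and the job is handed in when it is done.

Besides the shell and the picture viewer there is one more tool, called after "Request:" as a command line: name --argument value ..., lists and objects as JSON in quotes. send_rows: Moves the arm, as the interface text tells. Its arguments: {"type":"object","properties":{"increments":{"type":"array","items":{"type":"array"}},"grip_force":{"type":"number"}},"required":["increments"]}

```bash
mkdir -p pics; python3 - <<'E'
from workcell import r, vision
import cv2
s=r.sense();print(s)
for n in("scene","top"):
    cv2.imwrite(f"pics/{n}0.png",vision.capture(n)[:,:,::-1]);m=vision.camera_model(n);print(n,m)
E
```

```text
{'t': 0.0, 'joint_positions': array([-1.44242218e+00,  2.77154409e-01, -2.78995819e-02,  1.26798930e+00,
        2.02868374e-06,  1.46738272e+00]), 'qvel': array([ 8.05343625e-04, -1.92568064e-03, -7.96964480e-04,  1.40259870e-03,
       -8.95206674e-05,  7.39167456e-04]), 'effort': array([ 1.42335862e-04, -4.45513380e+01,  2.95201099e+01,  1.66052714e-02,
       -6.25477492e-05, -5.03829853e-06]), 'ee_pos': array([ 143.45558811, -607.51003139,  230.13759118]), 'orientation': array([-0.24433593,  2.10096299, -2.09621599]), 'wrist_force': array([-0.39342565,  0.60278924,  0.42036606]), 'torque': array([-0.01750111,  0.0484543 ,  0.01318785]), 'gripper_width': 0.9991744564752806}
scene {'intrinsics': array([[467.32645096,   0.        , 316.4404592 ],
       [  0.        , 467.32645096, 239.79040805],
       [  0.        ,   0.        ,   1.        ]]), 'R': array([[ 0.87153567, -0.49032468, -0.00270039],
       [-0.24067007, -0.42297177, -0.87359762],
       [ 0.42720428,  0.76202139, -0.48664145]]), 't': array([-446.05550357,  207.15480149, 1217.61626037])}
top {'intrinsics': array([[620.54058882,   0.        , 306.33832021],
       [  0.        , 620.54058882, 242.01442725],
       [  0.        ,   0.        ,   1.        ]]), 'R': array([[ 0.2265056 , -0.97390524,  0.01427584],
       [-0.76672232, -0.18732096, -0.61404213],
       [ 0.60069301,  0.12813838, -0.78914414]]), 't': array([-133.64943176,  438.76084439, 2075.50196651])}
```

View pics/scene0.png

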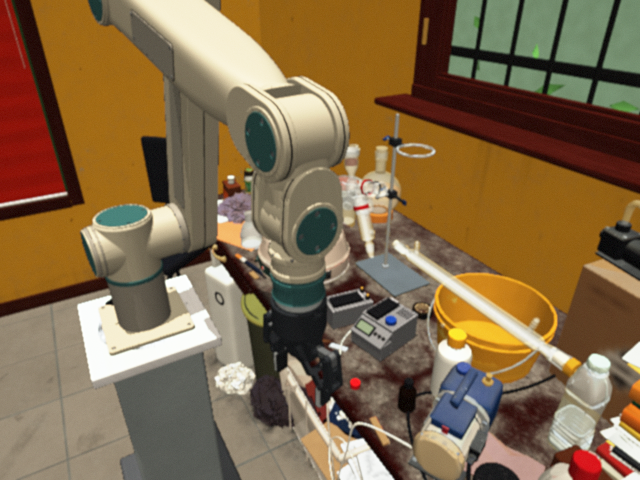

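View pics/top0.png

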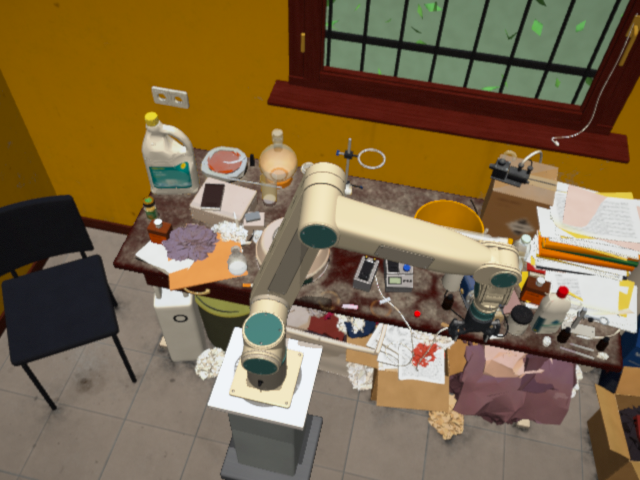

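The scene picture shows the photometer at about (385,325), with the blue stopper on it and the battery box behind-left at (348,303). In the top picture they are at (400,272) and (367,270). I'll enlarge both.

```bash
python3 - <<'E'
import cv2,numpy as np
a=cv2.imread("pics/scene0.png")[275:375,315:435];b=cv2.imread("pics/top0.png")[235:315,340:436]
a=cv2.resize(a,(600,500),interpolation=cv2.INTER_CUBIC)   # x5
b=cv2.resize(b,(600,500),interpolation=cv2.INTER_CUBIC)   # x6.25
cv2.imwrite("pics/a.png",a);cv2.imwrite("pics/b.png",b)
E
```

```text
(no output)
```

View pics/a.png

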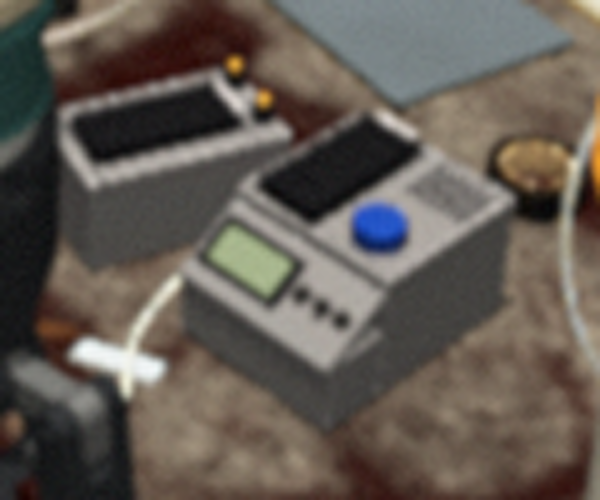

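View pics/b.png

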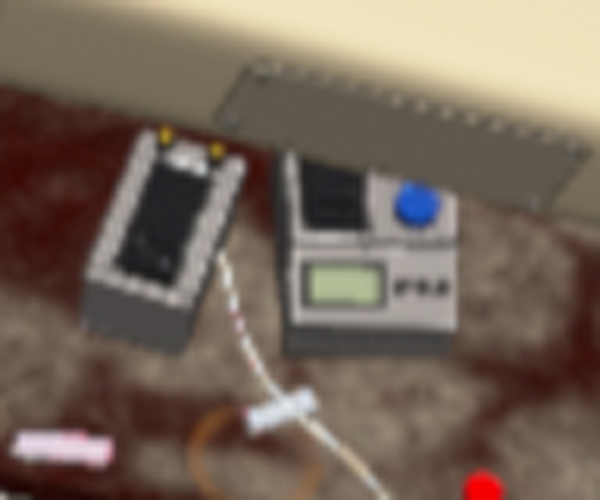

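The photometer's hatch in the scene crop has its front edge from (262,187) to (315,219) and its back edge from (368,118) to (420,152). In the top crop the front edge runs (305,228) to (368,231). The stopper sits at (380,225) and (417,205).

```bash
cat > h.py <<'E'
from workcell import r, vision
import numpy as np, cv2
def ray(n,p):
    m=vision.camera_model(n);R=np.array(m["R"]);c=-R.T@m["t"]
    return c,R.T@np.linalg.inv(m["intrinsics"])@[p[0],p[1],1]
def plane(n,p,z):
    c,d=ray(n,p);return c+d*(z-c[2])/d[2]
def pix(n,X):
    m=vision.camera_model(n);q=m["intrinsics"]@(m["R"]@np.array(X)+m["t"]);return q[:2]/q[2]
A=lambda u,v:("scene",((u+.5)/5-.5+315,(v+.5)/5-.5+275))
B=lambda u,v:("top",((u+.5)/6.25-.5+340,(v+.5)/6.25-.5+235))
E
python3 - <<'E'
from h import *
np.set_printoptions(precision=1,suppress=True)
for k,q,z in [("hatch FL",A(262,187),79),("hatch FR",A(315,219),79),("BR",A(420,152),77),("BL",A(368,118),77),
 ("base FR",A(330,430),0),("base FL",A(185,305),0),("base BR",A(505,300),0),("top BR",A(515,203),72),("stopper top",A(380,220),84),
 ("T hatch FL",B(305,228),79),("T FR",B(368,231),79),("T base FL",B(287,354),0),("T base FR",B(450,352),0),("T stopper",B(417,200),84)]:
    print(k,plane(*q,z))
E
```

```text
hatch FL [ 458.3 -341.4   79. ]
hatch FR [ 466.1 -373.6   79. ]
BR [ 542.8 -354.7   77. ]
BL [ 537.6 -319.8   77. ]
base FR [ 443.5 -424.8    0. ]
base FL [ 432.7 -318.6   -0. ]
base BR [ 573.2 -393.9    0. ]
top BR [ 561.7 -403.9   72. ]
stopper top [ 488. -394.   84.]
T hatch FL [ 453.9 -335.    79. ]
T FR [ 460.4 -370.8   79. ]
T base FL [ 418.9 -338.9    0. ]
T base FR [ 443.  -432.3    0. ]
T stopper [ 485.4 -395.3   84. ]
```

Both views agree to about 5 mm. The hatch measures about 81 x 34 mm with a yaw of about 14°, and its thumb pad is at about (474,-351). The stopper comes out 45 mm away, as it should. I'll move above the pad with the fingers closing.

```bash
python3 - <<'E'
from h import *
from scipy.spatial.transform import Rotation as Ro
print(Ro.from_rotvec(r.sense()["orientation"]).as_matrix().round(2))
E
```

```text
[[-0.97 -0.    0.23]
 [-0.23  0.   -0.97]
 [-0.   -1.   -0.  ]]
```

Request:
send_rows --increments '[[[3,3,2],[0,0,0],0],[[4,3,1],[0,0,0],0],[[4,3,0],[0,0,0],0],[[4,3,0],[0,0,0],0],[[4,3,0],[0,0,0],0]]' --grip_force 40

```text
t: 0.72
ee_pos: [335.0, -453.9, 257.7]
orientation: [-0.237, 2.11, -2.096]
wrist_force: [0.8, -0.8, 0.5]
gripper_width: 0.005
```

Request:
send_rows --increments '[[[4,3,0],[0,0,0],0],[[4,3,-1],[0,0,0],0],[[4,3,-3],[0,0,0],0],[[1.5,1.2,-3],[0,0,0],0],[[0,0,0],[0,0,0],0]]'

```text
t: 1.35
ee_pos: [475.6, -344.8, 184.5]
orientation: [-0.244, 2.108, -2.093]
wrist_force: [-0.4, -0.7, -0.3]
gripper_width: 0.001
```

```bash
python3 - <<'E'
from h import *
s=r.sense();print(s["ee_pos"]);m=vision.camera_model("wrist")
im=vision.capture("wrist")[:,:,::-1].copy();cv2.imwrite("pics/w1.png",im)
print(pix("wrist",[474,-352,79]),pix("wrist",[460,-355.5,79]))
np.savez("w1.npz",K=m["intrinsics"],R=m["R"],t=m["t"])
E
```

```text
[ 475.55814155 -344.77960623  184.53412753]
[328.15201299 245.21335697] [328.3629783 266.2701104]
```

View pics/w1.png

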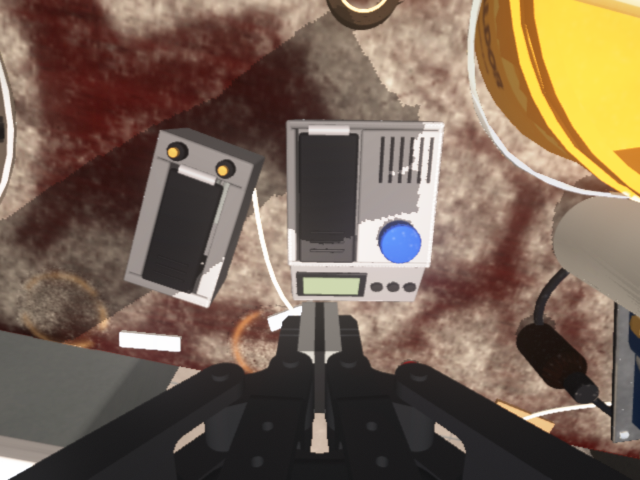

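The wrist view shows the hatch spanning columns 298–356 with its front edge at row 263, its back edge at row 135 and ribs near row 250. My predicted pad (328,245) lands on it. The pad by this view is about (327,241).

```bash
python3 - <<'E'
from h import *
for p in[(327,241),(298,263),(356,263),(327,136),(400,242)]:print(p,plane("wrist",p,79).round(1))
E
```

```text
(327, 241) [ 476.6 -350.6   79. ]
(298, 263) [ 457.7 -335.7   79. ]
(356, 263) [ 466.3 -372.5   79. ]
(327, 136) [ 539.8 -335.5   79. ]
(400, 242) [ 486.6 -396.3   79. ]
```

Request:
send_rows --increments '[[[0,-0.65,-3],[0,0,0],0],[[0,0,-3],[0,0,0],0],[[0,0,0],[0,0,0],0]]'

```text
t: 1.78
ee_pos: [476.1, -357.5, 130.2]
orientation: [-0.233, 2.099, -2.102]
wrist_force: [-0.3, -0.6, 0.7]
gripper_width: -0.0
```

Request:
send_rows --increments '[[[0,0.55,-2],[0,0,0],0],[[0,0,-1.5],[0,0,0],0],[[0,0,0],[0,0,0],0]]'

```text
t: 2.15
ee_pos: [477.8, -357.1, 100.6]
orientation: [-0.223, 2.089, -2.11]
wrist_force: [0.0, 0.3, 0.3]
gripper_width: -0.001
```

Request:
send_rows --increments '[[[-0.1,0.6,0],[0,0,0],0],[[0,0,0],[0,0,0],0]]'

```text
t: 2.4
ee_pos: [477.8, -352.2, 102.9]
orientation: [-0.22, 2.086, -2.112]
wrist_force: [-0.3, 0.3, 0.7]
gripper_width: 0.0
```

```bash
python3 - <<'E'
from h import *
s=r.sense();print(s["ee_pos"],s["orientation"],s["qvel"].round(3))
E
```

```text
[ 477.79720611 -352.15679332  102.92823371] [-0.2197707   2.0858616  -2.11181976] [-0.005 -0.003  0.021 -0.006 -0.005 -0.   ]
```

Request:
send_rows --increments '[[[-0.1,0.1,-1],[0,0,0],0],[[0,0,-0.6],[0,0,0],0],[[0,0,0],[0,0,0],0]]'

```text
t: 2.78
ee_pos: [477.1, -351.2, 86.5]
orientation: [-0.219, 2.084, -2.112]
wrist_force: [-0.7, -0.8, 0.2]
gripper_width: -0.002
```

Request:
send_rows --increments '[[[0,0,-0.5],[0,0,0],0],[[0,0,-0.4],[0,0,0],0],[[0,0,-0.3],[0,0,0],0]]'

```text
t: 3.15
ee_pos: [477.1, -351.4, 74.4]
orientation: [-0.22, 2.084, -2.113]
wrist_force: [-0.5, 0.6, 5.5]
gripper_width: 0.003
```

Request:
send_rows --increments '[[[0,0,-0.2],[0,0,0],0],[[0,0,-0.2],[0,0,0],0]]'

```text
t: 3.4
ee_pos: [477.3, -351.6, 72.8]
orientation: [-0.22, 2.084, -2.113]
wrist_force: [-5.2, 3.7, 18.9]
gripper_width: -0.004
```

The tip is firmly on the stop, at 72.8 mm and 19 N. I'll let go by rising and drawing back towards the front of the box.

Request:
send_rows --increments '[[[0,0,1],[0,0,0],0],[[-0.4,-0.1,3],[0,0,0],0],[[-2,-0.5,5],[0,0,0],0],[[-3,-0.7,5],[0,0,0],0],[[-3,-0.7,4],[0,0,0],0]]'

```text
t: 4.03
ee_pos: [391.3, -369.8, 253.7]
orientation: [-0.226, 2.087, -2.108]
wrist_force: [0.4, -0.3, -0.2]
gripper_width: -0.0
```

Request:
send_rows --increments '[[[-2,-0.5,0],[0,0,0],0],[[0,0,0],[0,0,0],0],[[0,0,0],[0,0,0],0],[[0,0,0],[0,0,0],0],[[0,0,0],[0,0,0],0]]'

```text
t: 4.65
ee_pos: [371.1, -375.6, 253.7]
orientation: [-0.223, 2.085, -2.109]
wrist_force: [0.3, -0.4, -0.1]
gripper_width: -0.002
```

Request:
send_rows --increments '[[[0,0,0],[0,0,0],0],[[0,0,0],[0,0,0],0],[[0,0,0],[0,0,0],0],[[0,0,0],[0,0,0],0],[[0,0,0],[0,0,0],0]]'

```text
t: 5.28
ee_pos: [371.6, -375.1, 252.8]
orientation: [-0.225, 2.086, -2.107]
wrist_force: [0.5, 0.0, -0.3]
gripper_width: 0.0
```

Request:
send_rows --increments '[[[0,0,0],[0,0,0],0],[[0,0,0],[0,0,0],0],[[0,0,0],[0,0,0],0],[[0,0,0],[0,0,0],0],[[0,0,0],[0,0,0],0]]'

```text
t: 5.9
ee_pos: [371.6, -375.2, 253.0]
orientation: [-0.225, 2.086, -2.108]
wrist_force: [0.6, -0.8, -0.8]
gripper_width: -0.002
```

```bash
python3 - <<'E'
from h import *
w=vision.capture("wrist")[:,:,::-1];s=vision.capture("scene")[:,:,::-1]
cv2.imwrite("pics/end.png",np.hstack([cv2.resize(w,(400,300)),cv2.resize(s[240:420,280:520],(400,300))]))
print(r.sense()["t"],r.sense()["wrist_force"])
E
```

```text
6.0 [-0.41280356 -0.42762816 -0.970422  ]
```

View pics/end.png

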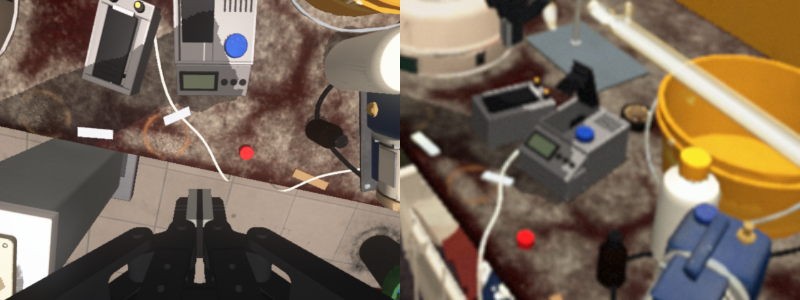

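The scene half, at (580,85), shows the photometer's lid standing steeply open. The stopper is in place at (584,132), the battery hatch is shut, and the tool is clear.

```bash
python3 -c "
from workcell import r
print(r.close_job())"
```

```text
the job is handed in; nothing more can be done
None
```

The photometer's hatch is open, and I handed the job in about 6 s into the 32 s limit.

- **Press:** I pressed the ribbed thumb pad once with closed fingertips, down to the firm stop. The tip was at about 73 mm and the wrist force was about 19 N. I then rose and drew the tool back towards the front of the box.
- **Hatch:** about 2 s after letting go, the scene camera showed the lid standing steeply open.
- **Surroundings:** in the same pictures the battery box's hatch was shut, the stopper was in its place, and nothing else I could see had moved. I did not measure each loose item separately.
- **Tool:** it was clear of everything, with the wrist force within about 1 N of zero.
- **Disagreements:** the scene and top cameras differed by about 5 mm on the hatch position, so I aimed by a wrist-camera view. One small sideways correction did not take effect at first, and I repeated it before pressing. The joint angles cannot be read directly, so the hatch states are judged from the pictures alone.

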